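# Release the stuck sample tray with the release rod

## Task

The sample tray of the small white bench chamber is latched shut. Take the long thin release rod from the tool stand, push it straight down through the small round hole in the chamber's top until the hidden latch trips and the tray springs out, then put the rod back upright in its seat in the stand and let go. Leave the short stubby tool standing where it is.

Things in the scene. Friction and masses are not known exactly. Their poses are not given: they have to be found in the camera images.
- chamber: White box-shaped bench chamber, 180 (x) x 160 (y) x 90 mm high, fixed to the worktop. Origin at the centre of its underside; its -x side is the front with the grey tray panel, z up. Its position and yaw vary.
- access_hole (a point): Centre of the mouth of the round access hole, level with the chamber's top (90 mm above the worktop). The hole is 18 mm wide and vertical, with a 4 mm chamfer round the mouth, through a lid 8 mm thick. Below it is free space down to the latch pad. It is the only hole in the top, towards the back and left of the chamber (20 mm behind and 35 mm left of the middle seen from its front); two flat dark lines on the top's other side are only marks.
- latch_pad (a point): Centre of the top of the hidden latch's press pad, a flat steel plate 44 x 44 mm straight under the access hole, 38 mm below the chamber's top at rest. It moves with the latch.
- latch (a joint): How far the latch pad has been pushed down, m: 0 at rest, stops at 0.012. A spring pushes it back: 2 N at rest, 8 N at the stop. The tray is let go at about 0.006.
- tray (a joint): How far the sample tray has come out of the chamber's front (along the chamber's -x), m: 0 shut (about 0.0005 of play), 0.055 fully out. It has no handle; a spring drives it out on its own once the latch is pushed down, and it stays out.
- stand: Aluminium tool stand, 70 (x) x 190 (y) x 80 mm high, fixed to the worktop: a plate 6 mm thick on two end legs, open at the sides, with two round seats 18 mm wide, 100 mm apart along its y axis. Origin at the centre of its underside. Its position and yaw vary.
- seat_a (a point): Centre of the seat on the stand's +y side, on the top of the plate (80 mm above the worktop).
- seat_b (a point): Centre of the seat on the stand's -y side, on the top of the plate (80 mm above the worktop).
- rod: The release rod, upright in one of the two seats, 0.09 kg: a steel shank 6 mm thick reaching 69 mm down from a steel flange 40 mm in diameter and 6 mm thick; above the flange a plain straight grey grip with dark rings, 22 mm in diameter, 60 mm tall. Origin on the axis at the flange's underside, which rests on the stand; z along the axis, towards the grip. The grip's top is 66 mm above the origin.
- rod_tip (a point): The lower tip of the release rod's shank, 69 mm below the rod's origin.
- stub: The stubby tool in the other seat, not to be used: same flange, a low mushroom-shaped grip 38 mm wide, top 49 mm above its origin, and a shank 12 mm thick and only 22 mm long, too short to reach the latch. Origin on the axis at the flange's underside.
Things that resemble listed ones, but are neither listed nor needed, are in the scene too. Leave any red look-alike of the rod alone.

How it is judged (in metres and radians):
On the way:
1. the release rod's tip, pushed down through the access hole, presses the latch pad down by more than 5 mm (value of joint latch above 0.005 m and horizontal distance between rod_tip and access_hole below 0.012 m and distance between rod_tip and latch_pad below 0.015 m).
At the end, for the whole second after the job is handed in: the tray is out by more than 45 mm and the latch is back up (less than 3 mm down); the release rod stands in a seat of the stand, its origin within 15 mm of the seat's centre, upright within 10 degrees, at rest and let go (value of joint tray above 0.045 m and value of joint latch below 0.003 m and (distance between rod and seat_a below 0.015 m or distance between rod and seat_b below 0.015 m) and angle between rod's own z axis and vertical below 0.17 rad and linear speed of rod below 0.02 m/s); the robot touches nothing.
It fails at once if the stubby tool is moved by more than 20 mm (distance of stub from where it was at the start of the episode above 0.02 m).
It also fails if it takes over 58 s, if anything falls off the work surface, if the arm or the gripper's body presses on something with over 40 N, if the wrist force passes 120 N, or if a joint passes its speed limit or range.

## Robot

A 6-joint arm with a two-finger parallel gripper is mounted at the origin on a cart in front of the work surface, level with it; the furniture and walls round the work are solid. World frame = base frame: x ahead of the robot, y to its left, z up, the work surface at z = 0. Lengths are in mm, angles in rad, forces in N, time in s.
With the tool pointing down it reaches from about 250 to 850 mm from the base axis. Payload 12.5 kg.
Tool frame: the origin (TCP) lies between the finger pads; the fingertips stand robot.tip_reach ahead of it and the grasp point (between the pads) lies 6 mm ahead of it (robot.tip_reach is the distance from the TCP to the fingertips, in mm); z points along the fingers, y is the line along which they close (so a half turn about z gives the same grasp; the last joint's range is limited). The gripper opens to 93 mm and grips with 3 to 60 N. Pads are 15 mm wide; open, the fingers measure 128 mm over their backs; the gripper's body (75 mm by 188 mm) begins 65 mm behind the grasp point.
Start: joints at [-1.409, 0.351, 1.652, -0, 1.139, -0.085], TCP at [134.387, -533.315, 243.633] pointing down, gripper open.
Joint ranges: [-2.75, 2.75], [-0.79, 2.1], [0.01, 2.65], [-1.57, 4.71], [0.07, 3.14], [-2.87, 2.87]. Speed limits (rad/s): [2.22, 2.22, 2.79, 3.14, 3.14, 3.14].

## Interface

Orientations are given as [roll, pitch, yaw] about the fixed x, y, z axes, in that order (R = Rz(yaw) Ry(pitch) Rx(roll)).
In Python, from rig import robot, fingers, solver, readout, get_image, calibration, ticket gives the robot as it stands. Calls block until the motion is done:
- robot.move_pose(position, orientation): joint-space move of the TCP to a pose.
- robot.move_l(position, rot=None, vel=150): straight line of the TCP; rot=None keeps the orientation; vel is the mean speed in mm/s.
- robot.set_joints(angles): joint-space move.
- fingers.gripper_open() and fingers.close(grip_force=None): open the fingers fully, or close them until they stop; grip_force is the grip in N (None keeps the last).
- robot.wait(seconds).
- solver.solve_ik(position, orientation): joint angles nearest the present ones, or None.
- readout.sense(): the state.
- get_image(name): name is "side" or "top" or "wrist"; returns the picture (480x640x3 uint8, red, green, blue); there is no depth.
- calibration(name): a dict with "camera_matrix" (3x3 intrinsics, pixels), "D" ([k1, k2, p1, p2, k3] as OpenCV has them; the pictures are not rectified), "R" (3x3) and "t" (3): a world point X has camera coordinates R X + t. Camera axes: x right, y down, z forward; pixel columns grow to the right and rows downward; lengths in mm; the calibration is good to about 2 mm. A picture is of the moment at which its call begins: read the wrist's pose just before it. calibration takes no time and is no camera call; for the wrist camera it gives the pose at the moment of the call.
A pose or a line that the arm cannot do raises robot.MotionError and nothing moves.
- ticket.finish_job(): hands the job in; it is judged then, once.
The state is a dict: "time_s": time; "qpos": joint angles; "qvel": joint speeds; "joint_torque": joint torques, N m; "position": TCP position; "tool_rot": TCP orientation; "contact_force": force on the tool from outside, world axes, zero at the start; "torque": the same for the moment, N m; "grip_width": finger opening in mm; "finger_force": force on a finger pad.
Only numpy, scipy, OpenCV 4.12 (cv2) and the standard library are available. Lean on these libraries where they do the work, as an engineer would, in place of code of your own. Each camera call takes 0.05 s, during which the arm holds its last target. There are 200 camera calls.

## Working session

There is one attempt and no reset: what is moved stays moved. The work goes in short steps, each a Python script; the robot and the scene stay as the last script left them, time stands still between calls to the robot, and variables do not carry over. Pictures are saved under pics/ and viewed, at most 10 in all, crops included, and the job is handed in when it is done.

```bash
mkdir -p pics; ls
python3 - <<'E'
from rig import *
import cv2
for n in ("side","top"):
    cv2.imwrite(f"pics/{n}0.png",get_image(n)[:,:,::-1])
    c=calibration(n);print(n,c)
s=readout.sense();print(s['time_s'],s['position'],s['tool_rot'],s['grip_width'],robot.tip_reach)
E
```

```text
pics
side {'camera_matrix': array([[582.85238501,   0.        , 315.79873961],
       [  0.        , 582.85238501, 239.61597593],
       [  0.        ,   0.        ,   1.        ]]), 'D': array([0.04195353, 0.        , 0.        , 0.        , 0.        ]), 'R': array([[ 0.98545352, -0.16992852,  0.00238024],
       [-0.10106757, -0.59725844, -0.79565551],
       [ 0.13662619,  0.78384096, -0.6057447 ]]), 't': array([-534.28166562,   90.07107335,  996.1539113 ])}
top {'camera_matrix': array([[468.53581401,   0.        , 323.4360367 ],
       [  0.        , 468.53581401, 245.29177731],
       [  0.        ,   0.        ,   1.        ]]), 'D': array([-0.0125158,  0.       ,  0.       ,  0.       ,  0.       ]), 'R': array([[ 0.0020894 , -0.99995329,  0.00943704],
       [-0.99333883, -0.00316265, -0.11518663],
       [ 0.1152111 , -0.00913351, -0.99329904]]), 't': array([-43.45201506, 521.71702905, 891.09167892])}
0.1 [ 134.34917477 -533.0695573   243.17490366] [-3.14062059e+00 -8.55024932e-05  2.46818022e-01] 93.0303691599757 25.0
```

View pics/top0.png

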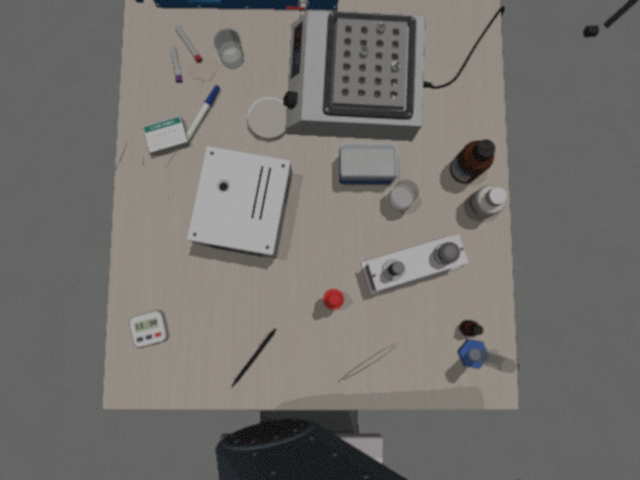

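View pics/side0.png

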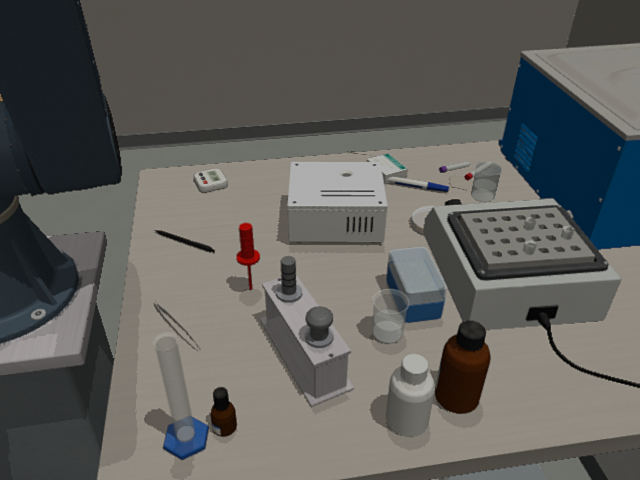

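Top view: the chamber is at about (240,200), its hole at (223,186) and the marks at (262,192). The stand is at about (414,264).

Rod candidates:
- Grey slim grip at top (397,268) / side (289,275): a tall straight grip with dark rings and a flange in a seat, so this fits the rod.
- Mushroom grip at top (449,252) / side (319,320): the stub.
- Red tool at top (333,299): the look-alike, to be left alone.

I'll confirm this in one enlarged crop.

```bash
cat > h.py <<'E'
from rig import *
import numpy as np, cv2
def ray(c,px):
    u=cv2.undistortPoints(np.array([[px]],float),c["camera_matrix"],c["D"])[0,0]
    return -c["R"].T@c["t"], c["R"].T@np.r_[u,1]
def onz(c,px,z):
    o,d=ray(c,px); return o+d*(z-o[2])/d[2]
def proj(c,X):
    return cv2.projectPoints(np.array(X,float).reshape(-1,3),cv2.Rodrigues(c["R"])[0],c["t"],c["camera_matrix"],c["D"])[0][:,0]
E
python3 - <<'E'
from h import *
a=cv2.imread("pics/top0.png");b=cv2.imread("pics/side0.png")
t=cv2.resize(a[225:305,350:480],(780,480),interpolation=2)[:, :]
u=cv2.resize(a[140:265,180:300],(384,400),interpolation=2)
v=cv2.resize(b[245:405,245:365],(300,400),interpolation=2)
im=np.zeros((400,800,3),np.uint8)
t=cv2.resize(t,(0,0),fx=.5,fy=.5)
im[:240,:390]=t; im[:,400:784]=u
im2=np.zeros((600,800,3),np.uint8)
im2[:400]=im; im2[240:600,0:270]=cv2.resize(v,(270,360))
cv2.imwrite("pics/crop1.png",im2)
c=calibration("top");s=calibration("side")
print("hole",onz(c,(223,186),90),onz(s,(347,174),90))
print("grip top",onz(c,(397,268),146),onz(s,(288.5,260),146))
for p in [(208,149),(291,160),(272,255),(190,240)]: print("ch",onz(c,p,90))
for p in [(362,263),(461,236),(467,261),(372,292)]: print("st",onz(c,p,80))
print("stub top",onz(c,(449,249),129))
E
```

```text
hole [625.54520247 145.87239179  90.        ] [627.54841077 138.72534312  90.        ]
grip top [ 469.68762648 -167.01806144  146.        ] [ 472.2789992  -172.61003247  146.        ]
ch [696.59231454 176.03679822  90.        ]
ch [675.95013757  19.71848663  90.        ]
ch [496.70226947  52.69208581  90.        ]
ch [523.92103339 203.72959752  90.        ]
st [ 483.25703328 -113.17059823   80.        ]
st [ 534.39746547 -299.04990695   80.        ]
st [ 487.50278952 -308.77580751   80.        ]
st [ 429.79095983 -131.21058229   80.        ]
stub top [ 504.52425515 -262.07714087  129.        ]
```

View pics/crop1.png

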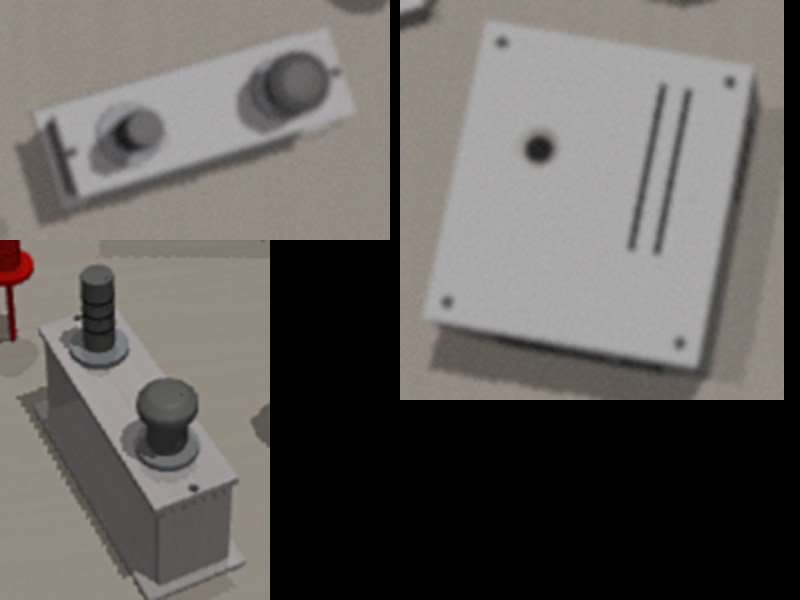

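Confirmed: the ringed slim grip at top (398,268) is the rod in seat_a, and the mushroom grip next to it is the stub. Next I'll look from close up at both the rod and the hole.

Run:
```python
from h import *
yaw=1.864
ims=[]
for n,(p,off) in {"hole":((627,143),90),"rod":((470,-169),146)}.items():
    robot.move_pose([p[0],p[1],330],[np.pi,0,yaw]); robot.wait(.3)
    c=calibration("wrist"); im=get_image("wrist")[:,:,::-1].copy()
    cv2.imwrite(f"pics/w_{n}.png",im); np.save(f"c_{n}.npy",c,allow_pickle=True)
    print(n,readout.sense()['position'],readout.sense()['time_s'],proj(c,[*p,off]),(-c["R"].T@c["t"]).round(), c["camera_matrix"][0,0])
    ims.append(cv2.resize(im,(400,300),interpolation=cv2.INTER_AREA))
cv2.imwrite("pics/w_both.png",np.hstack(ims))
```

```text
hole [627.0390236  142.85725691 330.00425417] 3.4 [[320.06585248 203.10229105]] [605. 214. 470.] 409.6405842556292
rod [ 470.20294355 -168.719115    329.92548758] 5.0667 [[319.70614283 216.96039308]] [448. -98. 470.] 409.6405842556292
```

View pics/w_both.png

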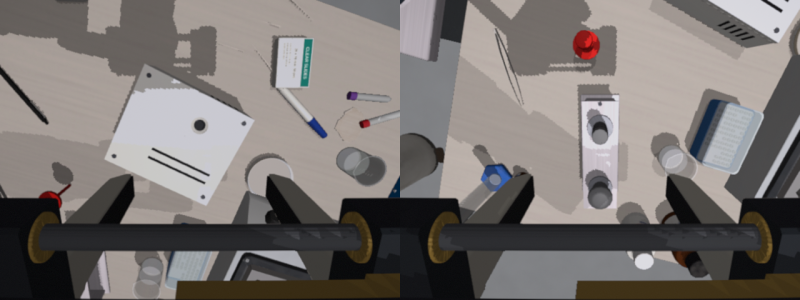

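Wrist views: the hole is at about (320,201) and the chamber is clear. In the rod view the flange is at about (318,200) and the grip top at about (320,210). I'll take an enlarged crop of the rod and detect the hole's dark blob numerically.

Run:
```python
from h import *
a=cv2.imread("pics/w_hole.png");b=cv2.imread("pics/w_rod.png")
g=cv2.cvtColor(a,6)[175:230,290:350]
n,l,st,ce=cv2.connectedComponentsWithStats((g<70).astype(np.uint8))
ch=np.load("c_hole.npy",allow_pickle=True).item()
for s_,c_ in zip(st[1:],ce[1:]):
    if s_[4]>20: print(s_,c_+[290,175],onz(ch,c_+[290,175],90))
A=cv2.resize(a[170:235,285:360],(375,325),interpolation=2);B=cv2.resize(b[145:345,280:360],(240,600),interpolation=2)
B=cv2.resize(b[165:245,280:360],(400,400),interpolation=2)
im=np.zeros((400,790,3),np.uint8);im[:325,:375]=A;im[:,385:785]=B
cv2.imwrite("pics/crop2.png",im)
```

```text
[ 21  17  17  16 213] [319.12206573 199.82629108] [625.24660027 145.74144445  90.        ]
```

View pics/crop2.png

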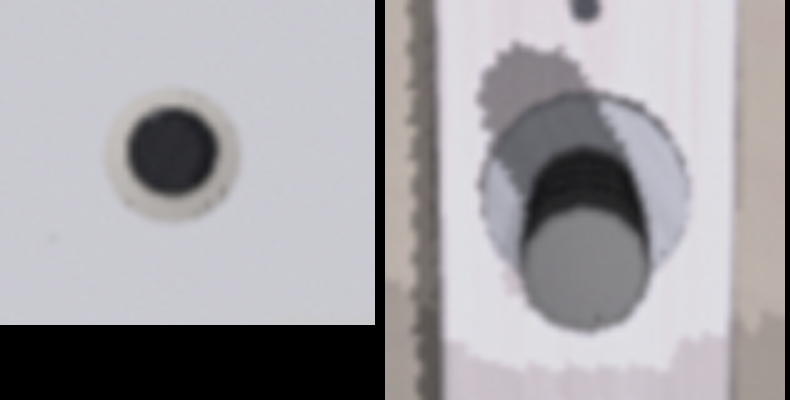

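Hole mouth centre is at pixel (319.6,201.0). The grip top is at (320.2,218.6) and the flange at about (320,204). Next: grasp the rod and lift it.

Run:
```python
from h import *
ch=np.load("c_hole.npy",allow_pickle=True).item();cr=np.load("c_rod.npy",allow_pickle=True).item()
H=onz(ch,(319.6,201.0),90);G=onz(cr,(320.2,218.6),146);F=onz(cr,(320,204),86)
print(H,G,F)
p=(G+F)/2 if np.linalg.norm((G-F)[:2])<8 else G
yaw=1.864; o=[np.pi,0,yaw]
robot.move_l([p[0],p[1],200],o,200)
robot.move_l([p[0],p[1],126],o,80)     # grasp point z=120, tips z=101
fingers.close(25); robot.wait(.2)
s=readout.sense();print(s['grip_width'],s['finger_force'],s['contact_force'])
robot.move_l([p[0],p[1],226],o,100); robot.wait(.3)  # origin z=180
c=calibration("wrist");im=get_image("wrist")[:,:,::-1].copy();cv2.imwrite("pics/lift.png",im)
s=readout.sense();print(s['grip_width'],s['contact_force'],s['torque'],s['position'],s['time_s'])
print(proj(c,[[p[0],p[1],246],[p[0],p[1],180],[p[0],p[1],111]]))
sc=calibration("side");im2=get_image("side")[:,:,::-1].copy()
print("side",proj(sc,[[p[0],p[1],246],[p[0],p[1],180],[p[0],p[1],111]]))
tc=calibration("top")
cv2.imwrite("pics/lift2.png",np.hstack([cv2.resize(im,(400,300)),cv2.resize(im2[90:330,180:420],(300,300))]))
np.save("pH.npy",[p,H])
```

```text
[625.99996904 144.79852396  90.        ] [ 470.77871981 -170.19022747  146.        ] [ 470.62713805 -169.95972993   86.        ]
21.592795756806872 24.99999850988388 [-0.23854631  0.00506351  0.08782186]
21.700470944085374 [ 0.42871097  0.29574152 -1.10326987] [-0.0985239  -0.07304647 -0.02938113] [ 470.66737251 -170.06397427  225.83172854] 9.75
[[321.43533364 354.1860885 ]
 [320.82180248 280.11621307]
 [320.49338495 240.51580318]]
side [[285.12431968 200.91355574]
 [286.51705064 240.22801572]
 [287.82429027 277.42003271]]
```

View pics/lift2.png

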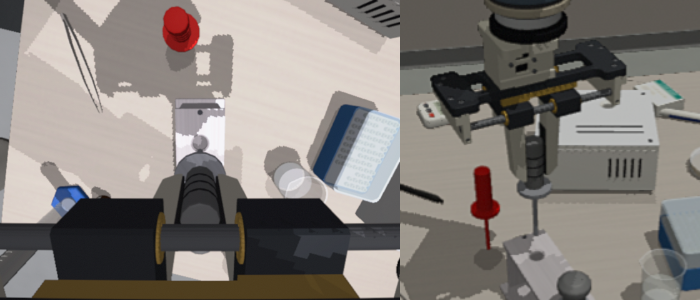

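The rod is held upright: in the side view the flange is at (288,240) and the tip at (288,278), within about 1 px of the prediction. I'll move over the hole and check there.

Run:
```python
from h import *
p,H=np.load("pH.npy"); o=[np.pi,0,1.864]
robot.move_l([H[0],H[1],226],o,200)
robot.move_l([H[0],H[1],213],o,60); robot.wait(.4)  # tip z=98
c=calibration("wrist");a=get_image("wrist")[:,:,::-1].copy();sc=calibration("side");b=get_image("side")[:,:,::-1].copy()
print(proj(c,[[*H[:2],98],[*H[:2],90]]),proj(sc,[[*H[:2],98],[*H[:2],90]]),readout.sense()['position'],readout.sense()['time_s'])
cv2.imwrite("pics/over.png",np.hstack([cv2.resize(a[190:290,270:370],(400,400),interpolation=2),cv2.resize(b[120:220,297:397],(400,400),interpolation=2)]))
```

```text
[[320.23000224 240.23378681]
 [320.2028508  236.89626625]] [[345.70672378 168.92681135]
 [345.56809916 172.48609863]] [626.01921825 144.83636411 213.07136746] 12.575
```

View pics/over.png

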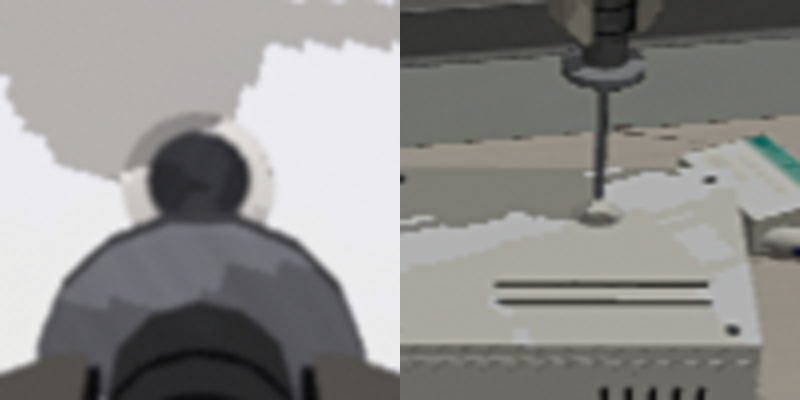

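The wrist view puts the hole at (319.5,235.5), within about 1 mm of the prediction, and the side view shows the tip directly over it. Next: push down in steps, watching the force.

Run:
```python
from h import *
p,H=np.load("pH.npy"); o=[np.pi,0,1.864]
for z in (203,193,181,171,166,163,160,158):
    robot.move_l([H[0],H[1],z],o,50 if z>170 else 30)
    s=readout.sense();f=s['contact_force'];print(z,f.round(2),round(s['grip_width'],1))
    if np.hypot(f[0],f[1])>8 or f[2]>20: print("stop");break
robot.wait(.3)
c=calibration("side");b=get_image("side")[:,:,::-1].copy()
s=readout.sense();print(s['time_s'],s['position'])
cv2.imwrite("pics/press.png",cv2.resize(b[120:270,247:447],(640,480),interpolation=2))
```

```text
203 [-0.4  -0.23 -0.57] 21.5
193 [-0.67  0.51 -0.82] 21.3
181 [-0.24 -0.07 -1.1 ] 21.3
171 [ 0.45 -0.61 -1.29] 21.5
166 [ 0.    0.51 -0.18] 21.5
163 [-0.13  0.42  1.76] 21.5
160 [0.51 0.28 3.85] 21.7
158 [-0.56  0.11  4.5 ] 21.5
15.4333 [626.09664721 144.80306056 158.07877235]
```

View pics/press.png

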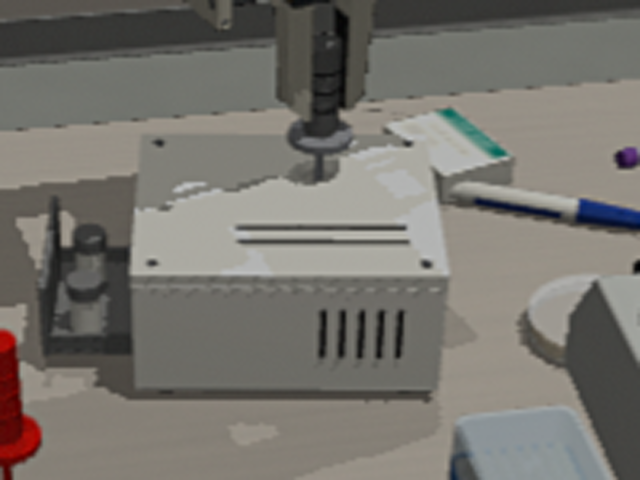

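The tray is out (crop left, at (85,290)) and the press force is as expected. Next: withdraw and return the rod to its seat.

Run:
```python
from h import *
p,H=np.load("pH.npy"); o=[np.pi,0,1.864]
robot.move_l([H[0],H[1],228],o,100)
robot.move_l([p[0],p[1],228],o,200)
robot.wait(.2)
for z in (190,150,132,128,127,126.3):
    robot.move_l([p[0],p[1],z],o,80 if z>140 else 25)
    s=readout.sense();f=s['contact_force'];print(z,f.round(2))
    if np.hypot(f[0],f[1])>8 or f[2]>10: print("stop");break
    
fingers.gripper_open(); robot.wait(.3)
robot.move_l([p[0],p[1],260],o,120)
robot.move_l([p[0],p[1],330],o,150); robot.wait(.3)
a=get_image("wrist")[:,:,::-1].copy();b=get_image("side")[:,:,::-1].copy()
s=readout.sense();print(s['time_s'],s['contact_force'])
cv2.imwrite("pics/end.png",np.hstack([cv2.resize(a[145:345,240:400],(320,400)),cv2.resize(b[150:400,200:400],(320,400))]))
```

```text
190 [ 0.32  0.24 -1.  ]
150 [ 0.26 -0.28 -0.76]
132 [ 0.03 -0.5  -0.41]
128 [-0.81 -0.63 -1.35]
127 [-0.33 -0.69 -0.75]
126.3 [-0.22 -0.31  0.26]
25.1333 [-0.61703572  0.35473251  0.04576128]
```

View pics/end.png

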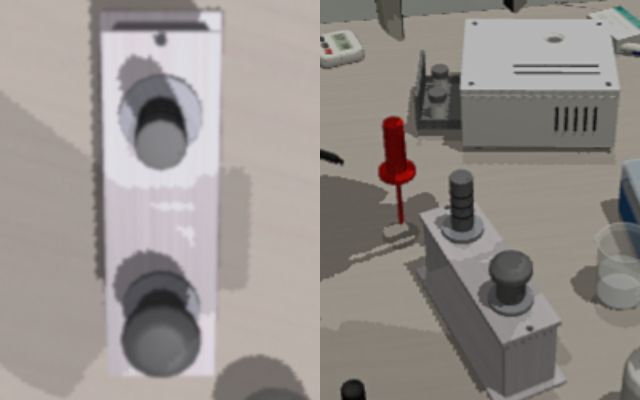

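The rod stands upright in its seat (wrist crop (160,125)), the stub is untouched, the tray is out and the arm is clear.

```bash
python3 -c "
from rig import ticket
print(ticket.finish_job())"
```

```text
the job is handed in; nothing more can be done
None
```

The job is handed in: the latch tripped and the tray sprang out, the rod is back upright in its seat and released, and the stub was not touched; the judge's verdict was not shown.

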